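# Lock the spindle: turn the slotted disc, push the bar home

## Robot

A 6-joint arm with a two-finger parallel gripper is mounted at the origin on the work surface. World frame = base frame: x ahead of the robot, y to its left, z up, the work surface at z = 0. Lengths are in m, angles in degrees, forces in N, time in s.
With the tool pointing down it reaches from about 0.35 to 0.725 m from the base axis. Payload 6 kg.
Tool frame: the origin (TCP) lies at the very end of the fingers, on their centre line; the grasp point (between the pads) lies behind it (hold_point_z is the z of the grasp point in the tool frame, in m); z points along the fingers, y is the direction in which the jaws open and shut (so a half turn about z gives the same grasp; the last joint's range is limited). The gripper opens to 85 mm and grips with 20 to 120 N. Pads are 22 mm wide; open, the fingers measure 114 mm over their backs; the gripper's body (76 mm by 85 mm) begins 54 mm behind the grasp point. The pads swing forward as they close: fully open they stand 13 mm farther back than shut.
Start: joints at [92.917, 2.303, 4.859, 0, -92.561, -19.12], TCP at [0.167, 0.576, 0.231] pointing down, gripper open.
Joint ranges: [-146.85, 146.85], [-73.84, 115.35], [-62.03, 85.46], [-188.31, 113.3], [-161.28, -10.13], [-171.36, 171.36]. Speed limits (degrees/s): [147.25, 147.25, 172.46, 180, 180, 180].

## Interface

Orientations are given as a 3x3 rotation matrix whose columns are the frame's x, y, z axes.
In Python, from cell import * gives the robot as it stands.
- The arm moves only by the shell command python3 -m crank 'ROWS' [OPENING]. ROWS is JSON, one flat list of numbers, 6 for each row, row after row: the shift along the tool's x, y, z in cm, then the turn, a rotation vector about the tool's x, y, z in degrees. In form: [dx, dy, dz, wx, wy, wz, dx, dy, dz, wx, wy, wz, ...]. A call has 1 to 12 rows; each row is the pose to reach, as a shift and turn from the pose commanded when the call began, along the tool's axes at that moment; what a row does not reach only later rows make up. A row lasts 1/8 s, in which the tool goes at most 62.5 mm and 10.7 degrees, less where a joint would pass 70% of its speed; a pose out of reach is approached as far as the arm can. A call with a gripper value outside its range is refused whole. OPENING is the closure, from 0 (fully open) to 1 (shut), set as the call begins (- or left out, the last holds). The fingers move at their own pace and stop on an object; the grip force is fixed at half the most. Time passes only in rows, so rows that repeat a pose let the fingers close. It gives the time, the measured TCP pose, the force and the opening at its end, in the units of the state.
- read_state(): the state, without advancing time (a new reading comes with each control period).
- capture(name): name is "scene" or "top" or "wrist"; returns a dict with "image" (384x512x3 uint8, blue, green, red), "range_z" (384x512 float32, m along the optical axis (not along the pixel's ray), 0 where there is no reading), "fx", "fy", "cx", "cy" (pixels), "k1" (the pictures are not rectified: a ray, as slopes to the right and down, at radius r is drawn at 1 + k1 r^2 times it, then the intrinsics apply), "world_from_camera" (4x4, takes a point from camera to world coordinates). Camera axes: x right, y down, z forward; pixel columns grow to the right and rows downward; lengths in m; the calibration is good to about 2 mm. A picture is of the moment at which its call begins.
- finish_job(): hands the job in, once; it reports no verdict.
Trained networks look in a picture, given as the dict that the camera call returned (one of the last four; its "shot" number tells which), for a name from the list of things; names that differ only in an ending like _2 or _b are one class to them, and where a whole thing is asked for, a point or a joint stands for the part that bears it (a point fixed in the world has none). Each returns a list of dicts, best first, with "score" (0 to 1); they miss things now and then, are a little off and sometimes report something else, mostly with a low value. They report only what shows in the picture. A call takes as long as a camera call. They do not tell look-alikes from the thing itself.
- spot_in(thing, picture): "at" ([x, y, z] in m, in the coordinates of the camera as it stood for that picture, good to about 4 mm: the middle of the surface that is visible of it).
- mark_of(thing, picture): "at" ([x, y, z] in m, in the coordinates of the camera as it stood for that picture, good to about 4 mm: a listed point, or the origin of a listed thing).
The state is a dict: "t": time; "joint_pos": joint angles; "qvel": joint speeds; "joint_efforts": joint torques, N m; "tcp_pos": TCP position; "tcp_rot": TCP orientation; "contact_force": force on the tool from outside, world axes, zero at the start; "torque": the same for the moment, N m; "grip_width": finger opening in m.
Only numpy, scipy, OpenCV 4.12 (cv2) and the standard library are available. Lean on these libraries where they do the work, as an engineer would, in place of code of your own. Each camera call takes 0.05 s, during which the arm holds its last target. There are 200 camera calls.

## Task

Lock the spindle on the bench using light pushes of the fingertips, without gripping anything: push the upright pin to turn the slotted steel disc until either of its slots faces the nose of the dark locking bar, then push the bar from its rear end along the guide until it is fully home against the bottom of the slot. Do not lift the bar out of its guide, and leave the other things on the table where they are.

Things in the scene. Friction and masses are not known exactly. Their poses are not given: they have to be found in the camera images.
- fixture: the fixed spindle lock: aluminium base plate 275 x 170 x 12 mm, a bearing block with the slotted disc on top and the bar's guide beside it. Origin: on the table surface, on the disc's vertical axis. x runs from the disc along the guide (the bar slides in towards -x), z up. The plate spans x -85 to 190, y -85 to 85 mm. Nothing on it but the pin, the bolt or the bar stands above z = 59 mm.
- guide (a point): middle of the channel floor of the bar's guide, at fixture x = 127.5, y = 0, z = 40 mm. Aluminium guide block, fixture x 80 to 175, 50 mm wide; its open-topped channel runs along x, 16 mm wide, wall tops at z = 56 mm. Fixed to the fixture.
- disc: the steel disc, 140 mm across, 12 thick, top at z = 56 mm, turning about the vertical. Origin: on its axis, mid-thickness, z = 50 mm; z up, x through the mouth of slot A. In line when its x axis is parallel to the fixture's x, either way round. At the start its x axis is 0.5 to 2.64 rad counter-clockwise (from above) of the fixture's; it can turn from -0.3 to 3.44 rad.
- slot_a (a point): middle of slot A's mouth, on the disc's top face, 68 mm from the axis. The disc stays where it is left (drag about 0.09 N m) and has a 20 mm radius, 3 mm high cap at its centre. It has two equal slots at opposite sides, 18 mm wide, open at the rim; each slot's bottom is 36 mm from the axis. Either slot will do.
- slot_b (a point): middle of slot B's mouth, opposite slot A, on the disc's top face, 68 mm from the axis
- drive_pin (a point): upright round steel pin fixed in the disc, 16 mm diameter, from z = 56 to 96 mm, 50 mm from the axis, a quarter turn counter-clockwise (from above) past slot A. Pushing it sideways turns the disc. This point: the pin's foot, on its axis.
- lock_bar: loose dark steel locking bar lying in the guide's channel, 150 long, 14 wide, 20 high (z = 40 to 60 mm), about 0.3 kg, slides with about 2 N. Origin: on its underside, half way along; x points along the bar away from the disc. Origin starts at fixture x = 153 to 168 mm; fully home, nose against the slot's bottom, it is at x = 111.
- bar_rear (a point): centre of the bar's flat rear end face (14 wide, 20 high), to be pushed; 75 mm from the bar's origin, z = 50 mm. Fully home it is at fixture x = 186 mm, 11 mm outside the guide's end.
- bar_nose (a point): tip of the bar's nose (rounded in plan, radius 7 mm), 75 mm from the bar's origin, z = 50 mm. At the start it is clear of the disc.
- tape_roll: bystander: roll of blue masking tape lying flat, 96 mm across, 25 high; origin under its centre
- hex_key: bystander: dark L-shaped hex key lying on the table, 100 x 30 mm, 8 thick; origin on the table under the middle of its long leg
- bolt: bystander: dark socket-head bolt standing on its head on the base plate, 18 mm across, 45 tall; origin under its centre
- collar: bystander: brass spacer collar on the base plate, 28 mm across, 14 high; origin under its centre
- screwdriver: bystander: screwdriver lying on the table, about 200 mm long; origin at its underside
- carton: bystander: small open cardboard box, 110 x 80 x 50 mm; origin under its centre
- spray_bottle: bystander: white bottle, 66 mm across, 170 tall; origin under its centre
Mind the look-alikes: they are no part of the job. Leave any purple or yellow look-alike of the lock_bar alone.

How it is judged:
By the outcome, as a careful person would: the job done as asked, in the order asked, and still so for the second after the job is handed in, with the robot touching nothing.
It also fails if it takes over 48 s, if anything falls off the work surface, if the arm or the gripper's body presses on something with over 40 N, if the wrist force passes 120 N, or if a joint passes its speed limit or range.

## Working session

There is one attempt and no reset: what is moved stays moved. The work goes in short steps, Python scripts to look and compute and a shell command to move; the robot and the scene stay as the last step left them, time stands still between calls to the robot, and variables do not carry over. Pictures are saved under pics/ and viewed, about 8 in all and at most 12, crops included, and the job is handed in when it is done.

```bash
mkdir -p pics
cat > h.py <<'E'
from cell import *
import numpy as np, cv2
def W(p,at): 
    T=np.array(p["world_from_camera"]); return T[:3,:3]@np.array(at)+T[:3,3]
def look(cam,names,save=None,n=2):
    p=capture(cam)
    if save: cv2.imwrite("pics/"+save,p["image"])
    for t in names:
        for d in mark_of(t,p)[:n]: print(cam,t,round(d["score"],2),np.round(W(p,d["at"])*1000).astype(int))
    return p
E
python3 - <<'E'
from h import *
s=read_state();print(s["t"],s["tcp_pos"],np.round(s["tcp_rot"],3))
N=["fixture","guide","slot_a","drive_pin","bar_rear","bar_nose","lock_bar","bolt","collar","spray_bottle","carton"]
a=look("top",N,None); b=look("scene",N,None)
cv2.imwrite("pics/a.png",a["image"]);cv2.imwrite("pics/b.png",b["image"])
E
```

```text
0.0 [0.16725585 0.5758638  0.2302694 ] [[ 0.96  -0.279 -0.   ]
 [-0.279 -0.96  -0.002]
 [ 0.     0.002 -1.   ]]
top fixture 0.77 [585 163  -3]
top fixture 0.3 [606  76  51]
top guide 0.63 [607  40  41]
top slot_a 0.97 [624 224  53]
top slot_a 0.56 [554 103  55]
top drive_pin 0.7 [547 187  52]
top drive_pin 0.47 [607 406  -1]
top bar_rear 0.7 [ 423 -106    6]
top bar_rear 0.63 [412 166  10]
top bar_nose 0.79 [ 721 -168    9]
top bar_nose 0.68 [608  75  49]
top lock_bar 0.73 [ 701 -244   -2]
top lock_bar 0.71 [ 515 -171    0]
top bolt 0.45 [663  22  12]
top collar 0.41 [548  23   5]
top collar 0.26 [ 434 -368   -1]
top carton 0.65 [608 405   0]
scene fixture 0.6 [582 166   3]
scene guide 0.59 [609  34  39]
scene guide 0.18 [589 160  49]
scene slot_a 0.91 [552 106  57]
scene slot_a 0.73 [619 222  55]
scene drive_pin 0.84 [552 184  58]
scene bar_rear 0.85 [620 -74  55]
scene bar_rear 0.84 [407 170   7]
scene bar_nose 0.9 [601  73  49]
scene bar_nose 0.87 [ 484 -107    7]
scene lock_bar 0.71 [ 516 -175    3]
scene lock_bar 0.69 [615   0  43]
scene bolt 0.54 [673  17  11]
scene collar 0.43 [551  25  10]
scene spray_bottle 0.93 [ 584 -436    1]
scene carton 0.64 [609 410  -2]
```

View pics/a.png

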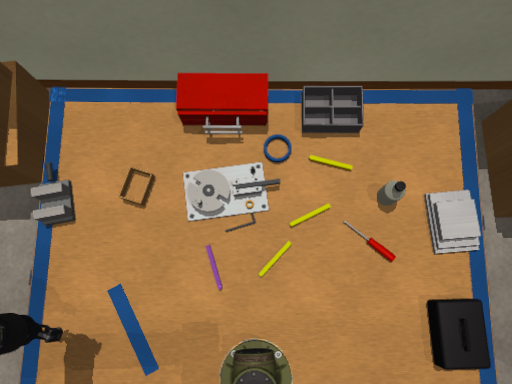

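View pics/b.png

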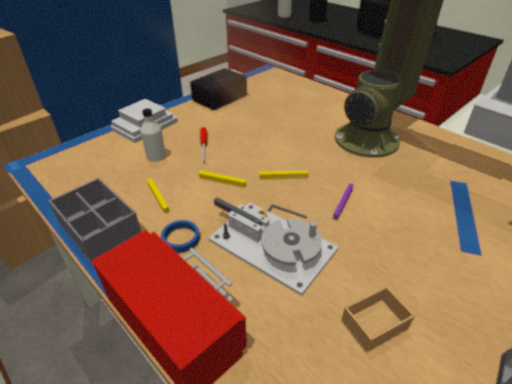

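The dark bar is in the guide with its rear at top (275,183), the disc is at (210,190), and the look-alikes are clear of the fixture. Slot A is about 140° from the guide, so turning the disc about 40° CCW brings slot B into line. I'll go above and look closely.

```bash
python3 -m crank '[5,3,0,0,0,-4, 10,6,0,0,0,-8, 15,9,0,0,0,-12, 20,12,0,0,0,-16, 25,15,0,0,0,-20, 30,18,0,0,0,-24, 35,21,0,0,0,-26, 40,24,0,0,0,-26, 45,27,0,0,0,-26, 49.5,30,0,0,0,-26, 49.5,30,0,0,0,-26, 49.5,30,0,0,0,-26]' 1
python3 - <<'E'
from h import *
s=read_state();print(s["t"],s["tcp_pos"],np.round(s["tcp_rot"],3),s["grip_width"])
N=["fixture","guide","disc","slot_a","drive_pin","bar_rear","bar_nose","lock_bar","bolt","collar"]
a=look("wrist",N,"c.png")
E
```

```text
t: 2.7
tcp_pos: [0.559, 0.1498, 0.2312]
tcp_rot: [[0.986, 0.169, -0.0], [0.169, -0.986, -0.0], [-0.0, 0.0, -1.0]]
contact_force: [-0.1, 0.0, -0.4]
grip_width: -0.0001
2.7 [0.55901847 0.14983767 0.2311505 ] [[ 0.986  0.169 -0.   ]
 [ 0.169 -0.986 -0.   ]
 [-0.     0.    -1.   ]] -6.550934857775909e-05
wrist fixture 0.82 [593 163   1]
wrist guide 0.75 [605  40  40]
wrist disc 0.69 [591 164  48]
wrist slot_a 0.72 [555 103  52]
wrist slot_a 0.65 [626 223  55]
wrist drive_pin 0.67 [546 191  50]
wrist bar_rear 0.76 [624 -74  54]
wrist bar_rear 0.62 [ 426 -109   11]
wrist bar_nose 0.95 [314  -4  10]
wrist bar_nose 0.88 [ 482 -113   10]
wrist lock_bar 0.87 [ 513 -173    0]
wrist lock_bar 0.68 [371 -58  -5]
wrist bolt 0.59 [665  20  14]
wrist collar 0.76 [549  30  10]
```

View pics/c.png

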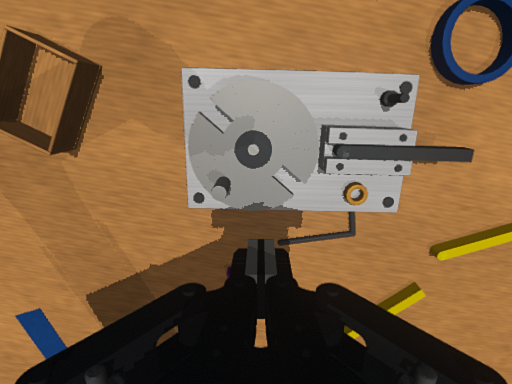

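Wrist view: cap at (253,149), pin foot about (219,193), slot mouths near (200,118) and (292,190), bar from about (337,151) to the rear at (472,155). I'll back-project these.

```bash
cat >> h.py <<'E'
def px(p,u,v,z):
    x,y=(u-p["cx"])/p["fx"],(v-p["cy"])/p["fy"]; a,b=x,y
    for _ in range(20): k=1+p["k1"]*(a*a+b*b); a,b=x/k,y/k
    T=np.array(p["world_from_camera"]); d=T[:3,:3]@[a,b,1]; o=T[:3,3]
    return np.round((o+d*(z-o[2])/d[2])*1000,1)[:2]
E
python3 - <<'E'
from h import *
p=capture("wrist")
for n,u,v,z in [("cap",253,149,.059),("slotL",205,118,.056),("slotR",285,186,.056),("pinfoot",219,193,.058),("rear",472,155,.06),("nose",337,151,.06),("guideTL",323,126,.056),("guideTR",416,129,.056),("guideBR",411,175,.056),("guideBL",321,172,.056),("pl1",182,68,.012),("pl2",418,75,.012),("pl3",398,212,.012),("pl4",189,208,.012)]: print(n,px(p,u,v,z))
big=cv2.resize(p["image"][60:220,170:490],None,fx=2.5,fy=2.5,interpolation=cv2.INTER_CUBIC);cv2.imwrite("pics/d.png",big)
E
```

```text
cap [588.3 164.3]
slotL [611.2 218.9]
slotR [553.4 122.4]
pinfoot [533.3 193.6]
rear [623.8 -71. ]
nose [601.8  75.9]
guideTL [624.4  95.7]
guideTR [639.   -2.9]
guideBR [589.9 -13.5]
guideBL [575.8  86.5]
pl1 [658.7 259. ]
pl2 [698.8  -9. ]
pl3 [533. -37.]
pl4 [491.7 233.8]
```

View pics/d.png

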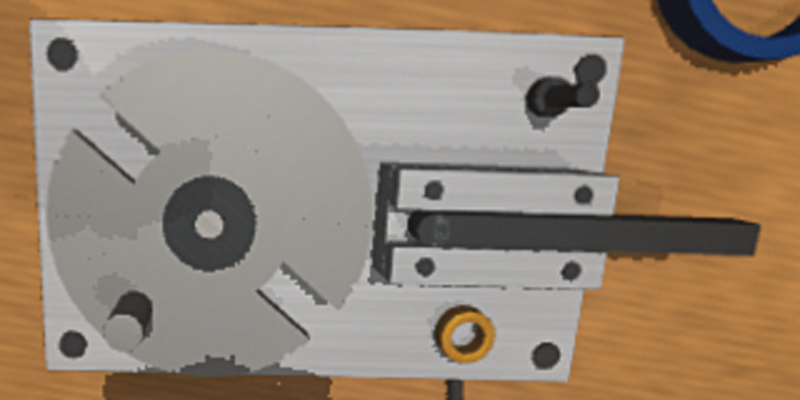

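Run:
```python
from h import *
p=capture("wrist")
f=lambda n,u,v,z:(lambda q:print(n,q))(px(p,170+u/2.5,60+v/2.5,z)) 
for a in [("L1",103,97,.056),("L2",75,130,.056),("R1",335,307,.056),("R2",308,338,.056),("pintop",124,331,.096),("cap",209,223,.059)]: f(*a)
```

```text
L1 [631.4 214.8]
L2 [616.4 224.7]
R1 [560.6 102.2]
R2 [544.4 111.1]
pintop [546.2 189.5]
cap [588.2 163.5]
```

```bash
python3 -m crank '[-0.6,-4,0,0,0,1, -1.2,-7.9,0,0,0,1, -1.2,-7.9,4,0,0,1, -1.2,-7.9,8,0,0,1, -1.2,-7.9,12,0,0,1, -1.2,-7.9,15,0,0,1, -1.2,-7.9,16.4,0,0,1, -1.2,-7.9,16.4,0,0,1]'
python3 - <<'E'
from h import *
p=capture("wrist")
cv2.imwrite("pics/e.png",p["image"])
print(read_state()["contact_force"])
E
```

```text
t: 4.35
tcp_pos: [0.5336, 0.2255, 0.0669]
tcp_rot: [[0.988, 0.153, -0.001], [0.153, -0.988, -0.001], [-0.001, 0.001, -1.0]]
contact_force: [0.1, 0.1, 0.2]
grip_width: -0.0001
[0.21792547 0.18657612 0.93046913]
```

View pics/e.png

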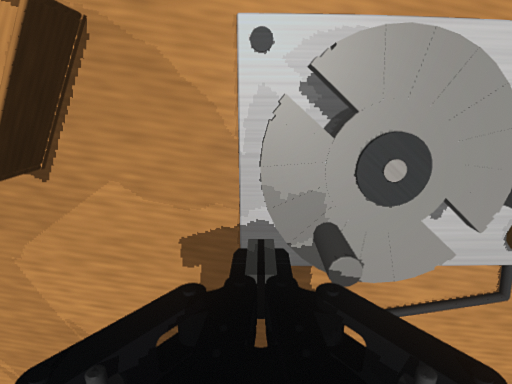

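The finger (262,260) stands left of the pin (foot about (325,235), top (345,268)) with free air between. I'll push along tool +y.

```bash
python3 -m crank '[0,0.6,0,0,0,0, 0,1.2,0,0,0,0, 0,1.7,0,0,0,0, 0,2.1,0,0,0,0, 0,2.5,0,0,0,0, 0,2.9,0,0,0,0, 0,3.3,0,0,0,0, 0,3.7,0,0,0,0, 0,4.0,0,0,0,0, 0,4.2,0,0,0,0, 0,4.2,0,0,0,0]'
cat >> h.py <<'E'
C=np.array([588.2,163.4]);e=np.array([.1495,-.9888]);n=np.array([.9888,.1495])
def fx(q): d=np.array(q)[:2]-C; return np.round([d@e,d@n],1)
E
python3 - <<'E'
from h import *
print("tcp",fx(np.array(read_state()["tcp_pos"])*1000))
for c in("wrist","top","scene"):
    p=capture(c); 
    if c=="wrist": cv2.imwrite("pics/f.png",p["image"])
    for t in("drive_pin","slot_a"):
        for d in mark_of(t,p)[:2]:
            q=fx(W(p,d["at"])*1000); print(c,t,round(d["score"],2),q,np.degrees(np.arctan2(q[1],q[0])))
E
```

```text
t: 5.78
tcp_pos: [0.5405, 0.1838, 0.0674]
tcp_rot: [[0.988, 0.153, 0.001], [0.153, -0.988, -0.001], [0.0, 0.001, -1.0]]
contact_force: [-0.6, -0.0, -0.3]
grip_width: -0.0002
tcp [-27.3 -44.1]
wrist drive_pin 0.69 [ -8.1 -50.4] -99.13017648227869
wrist slot_a 0.72 [ -4.6 -50.9] -95.16397942636067
wrist slot_a 0.62 [70.2 -6. ] -4.8852025681173
top drive_pin 0.73 [ -1.  -47.7] -91.20099345513354
top slot_a 0.6 [69.3 -8.3] -6.829732379622255
scene drive_pin 0.59 [ -1.6 -51.2] -91.78991060824607
scene slot_a 0.88 [ 67.3 -10.8] -9.116838096187067
scene slot_a 0.73 [-70.3   5.7] 175.36453657309735
```

View pics/f.png

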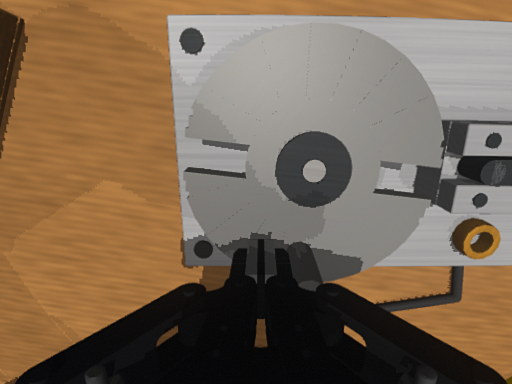

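Slots are nearly in line, with lower edges about (185,170)-(245,177) and (376,193)-(432,199). A tilt remains, which I'll measure.

Run:
```python
from h import *
p=capture("wrist")
for a in [((185,170),(245,177)),((202,142),(248,149)),((376,193),(432,199)),((185,170),(432,199))]:
    q=[fx(px(p,*u,.056)) for u in a]; d=q[1]-q[0]; print(q,np.degrees(np.arctan2(d[1],d[0])))
print(fx(px(p,314,171,.059)))
```

```text
[array([-68.8,  -1. ]), array([-37. ,  -4.7])] -6.636648808039369
[array([-59. ,  13.8]), array([-35.3,  10.2])] -8.637131415070757
[array([ 34.3, -13.4]), array([ 66.2, -16.7])] -5.906141113770497
[array([-68.8,  -1. ]), array([ 66.2, -16.7])] -6.633488453491612
[-0.9 -0.7]
```

```bash
python3 -m crank '[0,0.2,0,0,0,0, 0,0.4,0,0,0,0, 0,0.55,0,0,0,0, 0,0.55,0,0,0,0]'
python3 - <<'E'
from h import *
print("tcp",fx(np.array(read_state()["tcp_pos"])*1000))
p=capture("wrist"); cv2.imwrite("pics/g.png",cv2.resize(p["image"][100:230,150:480],None,fx=2.4,fy=2.4,interpolation=cv2.INTER_CUBIC))
E
```

```text
t: 6.78
tcp_pos: [0.541, 0.1786, 0.0672]
tcp_rot: [[0.988, 0.153, -0.0], [0.153, -0.988, -0.0], [-0.0, 0.0, -1.0]]
contact_force: [-0.4, 1.7, 0.4]
grip_width: 0.0001
tcp [-22.1 -44.4]
```

View pics/g.png

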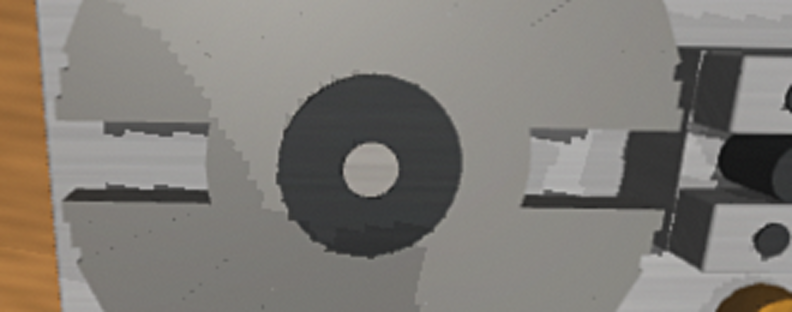

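Slot lower edges are now at crop (65,201) and (660,208), nearly level. I'll check the angle.

Run:
```python
from h import *
p=capture("wrist")
g=lambda u,v,z:fx(px(p,150+u/2.4,100+v/2.4,z))
for a in [((65,201),(660,208)),((75,121),(660,129)),((65,201),(210,202)),((523,207),(660,208))]:
    q=[g(*u,.056) for u in a]; d=q[1]-q[0]; print(q,np.degrees(np.arctan2(d[1],d[0])))
print(g(371,169,.059), "plate left edge",g(38,5,.012),g(58,300,.012))
```

```text
[array([-68.1,  -8.6]), array([66.5, -9.7])] -0.46823145927480286
[array([-64.4,   9.3]), array([63.5,  8.3])] -0.44796412859080537
[array([-68.1,  -8.6]), array([-35.5,  -8.7])] -0.17575337363989887
[array([35. , -9.5]), array([66.5, -9.7])] -0.36377783886457327
[-0.3 -0.4] plate left edge [-84.   33.7] [-85.5 -51.3]
```

```bash
python3 -m crank '[0,-1.2,0,0,0,0, 0,-1.2,-3,0,0,0, 0,-1.2,-6.5,0,0,0, 1,3,-6.5,0,0,0, 2,8,-6.5,0,0,0, 3,13,-6.5,0,0,0, 4.4,18,-6.5,0,0,0, 4.4,23,-6.5,0,0,0, 4.4,27,-6.5,0,0,0, 4.4,28.7,-6.5,0,0,0, 4.4,28.7,-6.5,0,0,0]'
python3 - <<'E'
from h import *
print("tcp",fx(np.array(read_state()["tcp_pos"])*1000))
p=capture("wrist"); cv2.imwrite("pics/i.png",p["image"])
for t in("bar_rear","lock_bar"):
    for d in mark_of(t,p)[:2]: print(t,round(d["score"],2),fx(W(p,d["at"])*1000))
E
```

```text
t: 8.25
tcp_pos: [0.6285, -0.0986, 0.1321]
tcp_rot: [[0.988, 0.152, -0.0], [0.152, -0.988, -0.0], [-0.0, 0.0, -1.0]]
contact_force: [0.1, 0.9, -0.8]
grip_width: 0.0
tcp [265.1   0.7]
bar_rear 0.88 [487.   18.1]
bar_rear 0.6 [239.4  -1.9]
lock_bar 0.83 [165.7   1.6]
lock_bar 0.7 [ -15.7 -250.4]
```

View pics/i.png

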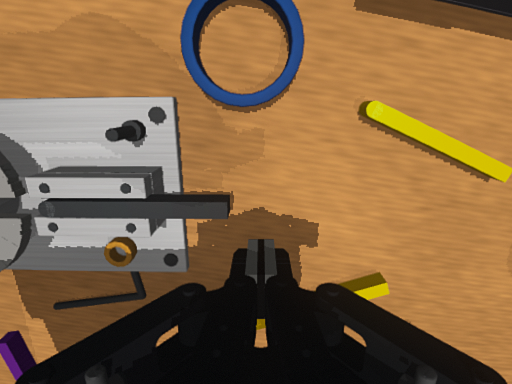

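The bar rear (230,206) is clear to the left of the finger. I'll descend, then push towards the disc.

```bash
python3 -m crank '[0,0,4,0,0,0, 0,0,7,0,0,0, 0,0,8.4,0,0,0, 0,0,8.4,0,0,0, 0,-0.8,8.4,0,0,0, 0,-1.4,8.4,0,0,0, 0,-2,8.4,0,0,0, 0,-2.5,8.4,0,0,0, 0,-3,8.4,0,0,0, 0,-3.5,8.4,0,0,0, 0,-4,8.4,0,0,0, 0,-4,8.4,0,0,0]'
python3 -m crank '[0,-0.4,0,0,0,0, 0,-0.8,0,0,0,0, 0,-1.2,0,0,0,0, 0,-1.6,0,0,0,0, 0,-2,0,0,0,0, 0,-2,0,0,0,0]'
python3 - <<'E'
from h import *
print("tcp",fx(np.array(read_state()["tcp_pos"])*1000))
E
```

```text
t: 9.9
tcp_pos: [0.6226, -0.0582, 0.0491]
tcp_rot: [[0.988, 0.153, 0.001], [0.153, -0.988, -0.0], [0.001, 0.0, -1.0]]
contact_force: [0.0, -2.9, 5.4]
grip_width: -0.0004
t: 10.65
tcp_pos: [0.6199, -0.0388, 0.0496]
tcp_rot: [[0.988, 0.153, 0.002], [0.153, -0.988, -0.001], [0.002, 0.001, -1.0]]
contact_force: [1.0, -4.6, 6.4]
grip_width: -0.0001
tcp [204.6   1.1]
```

```bash
python3 -m crank '[0,-0.2,0,0,0,0, 0,-0.4,0,0,0,0, 0,-0.4,0,0,0,0]'; python3 -m crank '[0,-0.1,0,0,0,0, 0,-0.2,0,0,0,0, 0,-0.2,0,0,0,0]'
python3 - <<'E'
from h import *
print("tcp",fx(np.array(read_state()["tcp_pos"])*1000))
p=capture("wrist"); cv2.imwrite("pics/j.png",p["image"])
E
```

```text
t: 11.02
tcp_pos: [0.6193, -0.0351, 0.0496]
tcp_rot: [[0.988, 0.153, 0.002], [0.153, -0.988, -0.001], [0.002, 0.001, -1.0]]
contact_force: [0.8, -5.1, 7.3]
grip_width: -0.0003
t: 11.4
tcp_pos: [0.619, -0.0333, 0.0497]
tcp_rot: [[0.988, 0.153, 0.002], [0.153, -0.988, -0.001], [0.002, 0.001, -1.0]]
contact_force: [0.3, -4.3, 7.6]
grip_width: 0.0004
tcp [199.1   1. ]
```

View pics/j.png

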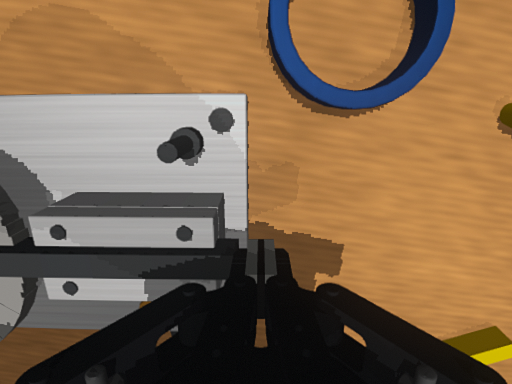

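```bash
python3 -m crank '[0,-0.1,0,0,0,0, 0,-0.1,0,0,0,0]'; python3 -m crank '[0,-0.1,0,0,0,0, 0,-0.1,0,0,0,0]';python3 -m crank '[0,-0.1,0,0,0,0, 0,-0.1,0,0,0,0]'
python3 - <<'E'
from h import *
print("tcp",fx(np.array(read_state()["tcp_pos"])*1000))
E
```

```text
t: 11.7
tcp_pos: [0.6189, -0.0328, 0.0497]
tcp_rot: [[0.988, 0.153, 0.002], [0.153, -0.988, -0.002], [0.002, 0.002, -1.0]]
contact_force: [1.3, -6.9, 5.9]
grip_width: -0.0001
t: 11.95
tcp_pos: [0.6188, -0.0326, 0.0497]
tcp_rot: [[0.988, 0.152, 0.002], [0.152, -0.988, -0.003], [0.002, 0.003, -1.0]]
contact_force: [2.4, -9.5, 5.0]
grip_width: 0.0
t: 12.2
tcp_pos: [0.6187, -0.0324, 0.0498]
tcp_rot: [[0.988, 0.152, 0.002], [0.152, -0.988, -0.004], [0.001, 0.004, -1.0]]
contact_force: [2.6, -12.6, 5.6]
grip_width: -0.0004
tcp [198.2   0.9]
```

The bar is against a hard stop, with force rising and no motion, at about home. I'll back off, rise and look.

```bash
python3 -m crank '[0,0.8,0,0,0,0, 0,2.5,0,0,0,0, 0,2.5,-4,0,0,0, 0,2.5,-8,0,0,0, -1,2.5,-13,0,0,0, -3,-2,-17,0,0,0, -5,-7,-18,0,0,0, -5,-11,-18,0,0,0, -5,-11,-18,0,0,0, -5,-11,-18,0,0,0]'
python3 - <<'E'
from h import *
p=capture("wrist"); cv2.imwrite("pics/k.png",cv2.resize(p["image"],None,fx=1.5,fy=1.5))
print("tcp",fx(np.array(read_state()["tcp_pos"])*1000))
for c in("wrist","top","scene"):
    p=capture(c)
    for t in("bar_rear","lock_bar","collar","bolt"):
        for d in mark_of(t,p)[:3]:
            q=fx(W(p,d["at"])*1000); print(c,t,round(d["score"],2),q,round(W(p,d["at"])[2],3))
E
```

```text
t: 13.45
tcp_pos: [0.5515, 0.0711, 0.2277]
tcp_rot: [[0.988, 0.153, -0.001], [0.153, -0.988, -0.0], [-0.001, -0.0, -1.0]]
contact_force: [-0.1, 0.2, 0.1]
grip_width: 0.0005
tcp [ 86.2 -50. ]
wrist bar_rear 0.81 [391.9 -96.5] 0.005
wrist bar_rear 0.73 [185.5  -1.1] 0.05
wrist bar_rear 0.69 [ 245.6 -199.8] 0.009
wrist lock_bar 0.93 [ 322.2 -124.3] -0.001
wrist lock_bar 0.56 [111.1   1.5] 0.037
wrist collar 0.71 [128.9 -54.4] 0.011
top bar_rear 0.57 [393.4 -97.5] 0.009
top bar_rear 0.57 [493.   20.6] 0.01
top bar_rear 0.54 [ -27.8 -177.7] 0.009
top lock_bar 0.71 [ -15.  -254.2] 0.002
top lock_bar 0.64 [ 320.7 -123.5] -0.002
top lock_bar 0.57 [423.4  44.8] -0.002
top collar 0.58 [132.7 -59.6] 0.003
top bolt 0.47 [150.6  59.2] 0.014
scene bar_rear 0.76 [ -30.9 -180.4] 0.01
scene bar_rear 0.76 [ 249.7 -204.2] 0.011
scene bar_rear 0.71 [493.6  17. ] 0.012
scene lock_bar 0.87 [ 324.7 -120.5] 0.002
scene lock_bar 0.74 [ -15.8 -246.1] -0.002
scene lock_bar 0.7 [109.6  -1.1] 0.039
scene collar 0.36 [134.  -57.5] 0.012
scene collar 0.17 [155.5  60.8] 0.013
scene bolt 0.53 [156.8  60.3] 0.012
scene bolt 0.27 [  92.2 -125.3] -0.001
```

View pics/k.png

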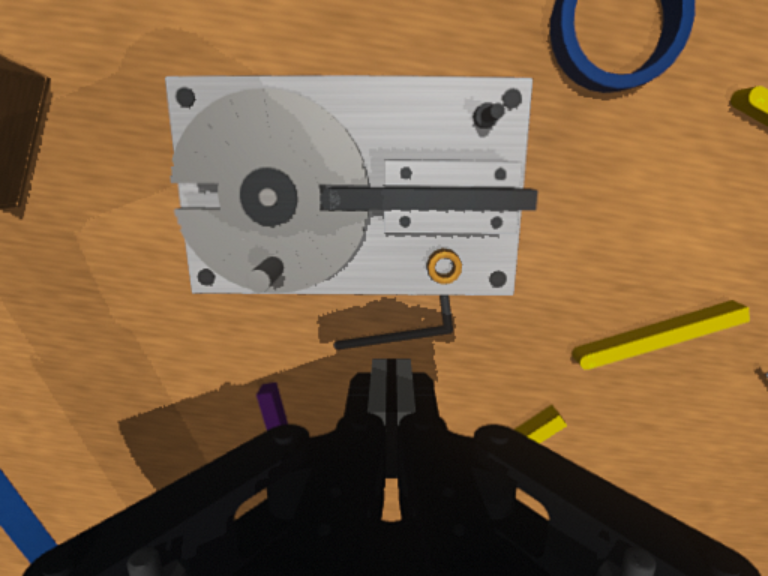

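The nose sits at the bottom of the slot (320,197). The bar lies flat in its guide, and the collar and bolt have not moved.

```bash
python3 -c "
from cell import *
print(finish_job())"
```

```text
the job is handed in; nothing more can be done
None
```

The spindle is locked and the job is handed in, at about 13.5 s on the robot's clock. I pushed the pin with the shut fingertips, turning the disc about 40° counter-clockwise until slot B faced the bar. I then pushed the bar from its rear end until it met a hard stop at about 13 N.

**Checks that agreed:**
- **Disc:** slot B measured about 0.5° off line before the bar went in.
- **Bar:** its origin measured at fixture x of about 111 mm in the wrist view and 110 mm in the scene view, against 111 mm for fully home. Its rear end measured about 185.5 mm, against 186 mm.
- **Last picture:** the nose is at the bottom of the slot and the bar lies flat in its guide. The collar and bolt stand where they were, and the robot touches nothing.

**Checks that disagreed or fell short:**
- **Top camera:** it did not find the bar at the end and reported only look-alikes.
- **Upward force:** there was 5 to 8 N of unexplained upward force on the tool while pushing the bar.
- **Other bystanders:** I did not measure the ones farther out at the end, but the arm never went near them at their height.

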